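# Load a malaria test into the rapid-test reader and start the reading

## Task

A malaria test cassette is already lying in the open tray of the rapid-test reader. With the fingertips push the tray's front plate all the way in until it meets its stop, without ramming it, then let go so that the tray springs back a little and latches by itself at the reading position; once it has latched, press the round start key on top of the reader and come away. Leave the cassette in its bed and leave the other things on the bench where they are; nothing is to be lifted or carried.

Things in the scene. Friction and masses are not known exactly. Their poses are not given: they have to be found in the camera images.
- reader: Cream rapid-test reader, fixed, 200 mm deep (x axis: from the front into the machine), 150 mm wide (y), z up; origin: centre of its underside, on the bench. The nose face is at x = -100 mm; the nose is 62 mm high to x = 0, then the display slopes up to 95 mm at x = 60 mm and the top stays 95 mm high to x = 100 mm. The tray comes out of a slot in the middle of the nose face.
- tray (a joint): Travel of the grey sprung tray along the reader's x, in m: 0 fully out (start), 0.084 at the end stop. A spring pushes it out with 3.4 N at 0, 7.2 N at the stop; a damper adds 22 N per m/s; from 0.04 to 0.064 a stop pin riding over a rib adds up to 3 N. Past 0.066 the pin is up behind the rib: let go then, it comes back and latches at 0.064 (reading position). Let go earlier, it comes right out.
- tray_face (a point): Centre of the outer face of the tray's grey front plate, the face to push; moves with the tray. The plate is 92 mm wide (y), 8 mm thick and reaches from 14 to 56 mm above the bench; this point is at 35 mm. Axes as the reader's: x is the direction to push. It stands 94 mm before the nose face when out, 30 mm when latched, 10 mm at the end stop.
- tray_bed (a point): Centre of the cassette's place in the tray, 65 mm behind tray_face in x, 36.5 mm above the bench; moves with the tray.
- cassette_centre (a point): Centre of the white test cassette lying in the tray's bed (58 x 20 x 5 mm, loose, 14 g, 2 mm proud of the bed); x along its length.
- start_key (a joint): Travel of the round start key, in m: 0 = up, 0.004 = fully down; a press counts from 0.0025. A spring returns it; 1.8 N to begin, 4.6 N fully down.
- start_key_top (a point): Centre of the top of the round grey start key (22 mm across), on the nose roof, 8 mm above the roof and 70 mm above the bench, at x = -60, y = +47 mm of the reader. Press straight down.
- eject_top (a point): Centre of the top of the oblong grey eject key (14 x 24 mm), at x = -60, y = -47 mm of the reader, 70 mm above the bench, 7 mm travel. It is one part with the stop pin: it dips as the tray passes the latch, and pressing it lets a latched tray spring out. Not needed here.
- spare_cassette: A second cassette, the same size as the one in the tray, lying flat on the bench beside the tray. Bystander. Origin at the centre of its underside.
- buffer_bottle: Small white dropper bottle, 28 mm across and 65 mm high, standing beside the tray. Bystander. Origin at the centre of its underside.
- reagent_bottle: Amber reagent bottle, 44 mm across and 85 mm high, standing beside the reader. Bystander. Origin at the centre of its underside.
- tube_rack: White rack with capped blood tubes, 50 x 130 mm and 90 mm high, standing behind the reader. Bystander. Origin at the centre of its underside.
Things that resemble listed ones, but are neither listed nor needed, are in the scene too. What is shaped like the part that bears cassette_centre but pink or yellow is not meant.

How it is judged:
By the outcome, as a careful person would: the job done as asked, in the order asked, and still so for the second after the job is handed in, with the robot touching nothing.
It also fails if it takes over 53 s, if anything falls off the work surface, if the arm or the gripper's body presses on something with over 40 N, if the wrist force passes 120 N, or if a joint passes its speed limit or range.

## Robot

A 7-joint arm with a two-finger parallel gripper is mounted at the origin on the work surface. World frame = base frame: x ahead of the robot, y to its left, z up, the work surface at z = 0. Lengths are in m, angles in rad, forces in N, time in s.
With the tool pointing down it reaches from about 0.4 to 0.875 m from the base axis. Payload 6.5 kg.
Tool frame: the origin (TCP) lies between the finger pads; the fingertips stand 19 mm ahead of it and the grasp point (between the pads) is the TCP; z points along the fingers, y is the direction in which the jaws open and shut (so a half turn about z gives the same grasp; the last joint's range is limited). The gripper opens to 88 mm and grips with 3 to 60 N. Pads are 18 mm wide; open, the fingers measure 123 mm over their backs; the gripper's body (75 mm by 187 mm) begins 45 mm behind the grasp point.
Start: joints at [1.103, 0.536, -0.004, 1.538, 0.003, 1.067, -0.071], TCP at [0.254, -0.598, 0.227] pointing down, gripper open.
Joint ranges: [-2.7, 2.7], [-0.37, 2.16], [-1.27, 1.26], [0.24, 2.4], [-1.31, 4.45], [0.19, 1.91], [-2.76, 2.76]. Speed limits (rad/s): [2.39, 2.39, 3.14, 3.14, 3.14, 3.14, 3.14].

## Interface

Orientations are given as a 3x3 rotation matrix whose columns are the frame's x, y, z axes.
In Python, from bench import get_obs, snapshot, job_done, recognise gives the robot as it stands.
- The arm moves only by the tool send_rows, never from a script. Its argument "commands" is one flat list of numbers, 5 for each row, row after row: the shift along the world's x, y, z in units of 40 mm (1.0 is 40 mm), then the turn about the world's z in units of 10 degrees (1.0 is 10 degrees), then the opening, from 0 (shut) to 1 (fully open). A call has 1 to 12 rows; each row is the pose to reach, as a shift and turn from the pose commanded when the call began; what a row does not reach only later rows make up. A row lasts 1/8 s, in which the tool goes at most 62.5 mm and 10.7 degrees, less where a joint would pass 70% of its speed; a pose out of reach is approached as far as the arm can. A call with a gripper value outside its range is refused whole. The fingers move at their own pace and stop on an object; "newtons" is the grip in N (left out, the last holds). Time passes only in rows, so rows that repeat a pose let the fingers close. It gives the time, the measured TCP pose, the force and the opening at its end, in the units of the state.
- get_obs(): the state, without advancing time (a new reading comes with each control period).
- snapshot(name): name is "scene" or "top" or "wrist"; returns a dict with "color" (384x512x3 uint8, blue, green, red), "K" (3x3 intrinsics, pixels), "world_from_camera" (4x4, takes a point from camera to world coordinates); the wrist camera has in their place "mount" (4x4, takes a point from camera to tool coordinates, whose origin is the TCP and whose axes are the flange's). Camera axes: x right, y down, z forward; pixel columns grow to the right and rows downward; lengths in m; the calibration is good to about 2 mm. A picture is of the moment at which its call begins: read the wrist's pose just before it. There is no depth.
- job_done(): hands the job in, once; it reports no verdict.
Trained networks look in a picture, given as the dict that the camera call returned (one of the last four; its "shot" number tells which), for a name from the list of things; names that differ only in an ending like _2 or _b are one class to them, and where a whole thing is asked for, a point or a joint stands for the part that bears it (a point fixed in the world has none). Each returns a list of dicts, best first, with "conf" (0 to 1); they miss things now and then, are a little off and sometimes report something else, mostly with a low value. They report only what shows in the picture. A call takes as long as a camera call. They do not tell look-alikes from the thing itself.
- recognise(thing, picture): "pixel" ([row, column] in pixels, amid what is visible of it).
The state is a dict: "clock": time; "joint_pos": joint angles; "qd": joint speeds; "tau": joint torques, N m; "tool_pos": TCP position; "eef_rot": TCP orientation; "ft_force": force on the tool from outside, world axes, zero at the start; "wrist_torque": the same for the moment, N m; "finger_gap": opening from 0.0 (shut) to 1.0 (fully open).
Only numpy, scipy, OpenCV 4.12 (cv2) and the standard library are available. Lean on these libraries where they do the work, as an engineer would, in place of code of your own. Each camera call takes 0.05 s, during which the arm holds its last target. There are 200 camera calls.

## Working session

There is one attempt and no reset: what is moved stays moved. The work goes in short steps, Python scripts to look and compute and a tool call to move; the robot and the scene stay as the last step left them, time stands still between calls to the robot, and variables do not carry over. Pictures are saved under pics/ and viewed, about 8 in all and at most 12, crops included, and the job is handed in when it is done.

Besides the shell and the picture viewer there is one more tool, called as name(argument=value, ...) on one line, values as JSON. send_rows: Moves the arm, as the interface text tells. Its arguments: {"type":"object","properties":{"commands":{"type":"array","items":{"type":"number"}},"newtons":{"type":"number"}},"required":["commands"]}

```bash
mkdir -p pics
python3 - <<'E'
from bench import *
import cv2,numpy as np
np.set_printoptions(precision=4,suppress=True)
o=get_obs();print(o['clock'],o['tool_pos'],o['eef_rot'],o['finger_gap'],o['ft_force'])
for n in("scene","top"):
    s=snapshot(n);cv2.imwrite(f'pics/{n}0.png',s['color']);print(n,s['K'],s['world_from_camera'])
    np.savez(f'{n}.npz',K=s['K'],T=s['world_from_camera'])
    for t in("reader","tray_face","cassette_centre","start_key_top","eject_top","spare_cassette","buffer_bottle","reagent_bottle","tube_rack"):
        print(t,[(np.round(d['pixel'],1).tolist(),round(d['conf'],2)) for d in recognise(t,s)][:4])
E
```

```text
0.0 [ 0.2539 -0.5977  0.2261] [[ 0.9203  0.3911 -0.0008]
 [ 0.3911 -0.9203  0.0015]
 [-0.0001 -0.0017 -1.    ]] 0.9963930133005343 [ 0.0138 -0.4509  0.3226]
scene [[469.0907   0.     249.6203]
 [  0.     469.0907 191.2954]
 [  0.       0.       1.    ]] [[ 0.6317  0.5529 -0.5433  1.0629]
 [ 0.7752 -0.4548  0.4385 -0.2487]
 [-0.0046 -0.6982 -0.7159  0.7045]
 [ 0.      0.      0.      1.    ]]
reader [([182.6, 247.7], 0.58)]
tray_face [([230.4, 202.2], 0.89)]
cassette_centre [([276.7, 121.1], 0.75), ([301.3, 202.8], 0.72), ([283.7, 358.5], 0.67), ([195.6, 255.4], 0.54)]
start_key_top [([175.8, 217.6], 0.56)]
eject_top [([195.8, 255.7], 0.42)]
spare_cassette [([267.2, 262.4], 0.56)]
buffer_bottle [([194.4, 170.2], 0.8)]
reagent_bottle [([223.2, 306.3], 0.66)]
tube_rack [([126.3, 298.9], 0.82)]
top [[435.3076   0.     244.9717]
 [  0.     435.3076 196.3538]
 [  0.       0.       1.    ]] [[-0.0278 -0.9972  0.0696  0.5428]
 [-0.9996  0.0278  0.0002  0.1346]
 [-0.0021 -0.0696 -0.9976  0.8886]
 [ 0.      0.      0.      1.    ]]
reader [([225.0, 222.3], 0.73)]
tray_face [([204.8, 297.0], 0.76)]
cassette_centre [([91.8, 217.0], 0.82), ([263.3, 342.2], 0.64), ([158.4, 330.5], 0.6), ([216.3, 277.9], 0.59)]
start_key_top [([246.6, 250.5], 0.6), ([214.9, 281.5], 0.53)]
eject_top [([198.0, 234.7], 0.6), ([267.0, 138.6], 0.28)]
spare_cassette [([154.8, 270.4], 0.64)]
buffer_bottle [([268.3, 290.1], 0.6), ([197.6, 234.6], 0.53)]
reagent_bottle [([159.8, 211.4], 0.91), ([225.2, 221.3], 0.72), ([154.2, 269.7], 0.41)]
tube_rack [([266.7, 137.2], 0.78)]
```

Run:
```python
import cv2
a=cv2.imread('pics/top0.png')[70:330,70:400]
b=cv2.imread('pics/scene0.png')[80:330,80:410]
cv2.imwrite('pics/top1.png',cv2.resize(a,(760,599),interpolation=2));cv2.imwrite('pics/scene1.png',cv2.resize(b,(760,576),interpolation=2))
```

```text
(no output)
```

View pics/top1.png

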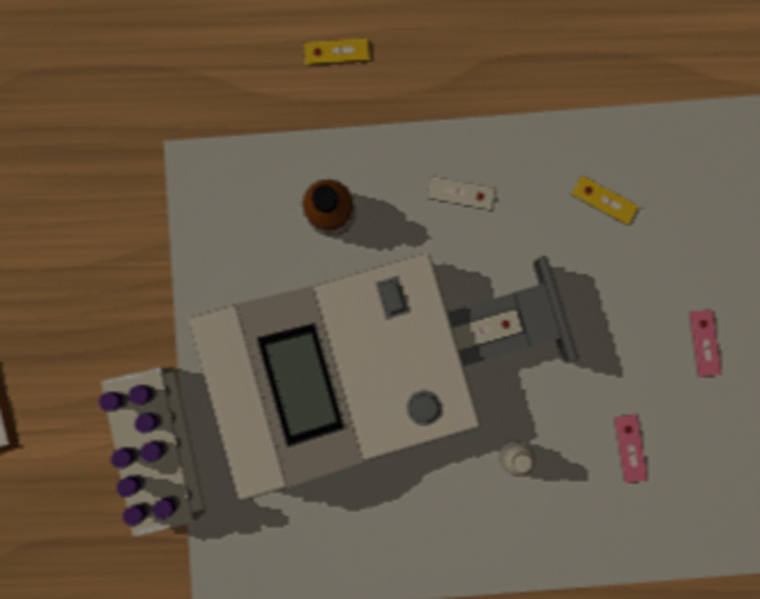

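View pics/scene1.png

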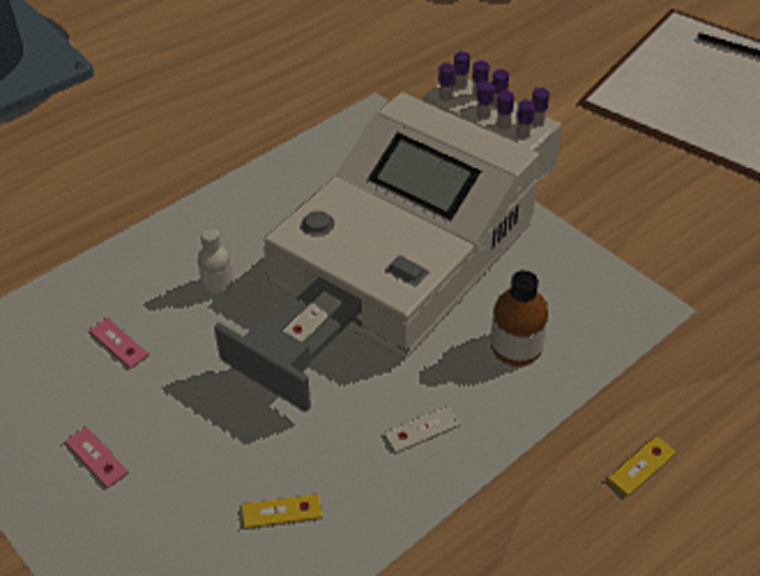

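```bash
cat > fit.py <<'E'
import numpy as np,cv2
from scipy.optimize import least_squares
np.set_printoptions(precision=4,suppress=True)
def proj(n,P):
    c=np.load(n+'.npz');T=np.linalg.inv(c['T']);q=P@T[:3,:3].T+T[:3,3];q=q@c['K'].T;return q[:,:2]/q[:,2:]
M={'top':(70,[((-100,-75,62),430,254),((-100,75,62),477,427),((100,-75,95),190,318),((100,75,95),243,497),((-60,47,70),425,405),((-60,-47,70),393,294),((0,-75,62),315,288)]),
'scene':(80,[((-100,75,62),267,241),((-100,-75,62),406,318),((-60,47,70),318,219),((-60,-47,70),408,266),((-194,46,56),217,328),((-194,-46,56),309,380),((60,75,95),405,95)])}
def W(p,L):
    c,s=np.cos(p[2]),np.sin(p[2]);L=np.atleast_2d(L)/1000.
    return np.c_[p[0]+c*L[:,0]-s*L[:,1],p[1]+s*L[:,0]+c*L[:,1],L[:,2]]
def res(p):
    r=[]
    for n,(o,l) in M.items():
        px=np.array([[a/2.303+o,b/2.303+o] for _,a,b in l]);r.append(proj(n,W(p,np.array([q[0] for q in l],float)))-px)
    return np.vstack(r)
if __name__=='__main__':
    s=least_squares(lambda p:res(p).ravel(),[.5,.2,1.7],loss='soft_l1')
    p=s.x;print(p,np.degrees(p[2]));print(res(p));np.save('p.npy',p)
    print(W(p,[[-194,0,35],[-60,47,70],[-60,-47,70],[-110,0,35],[-130,0,35]]),'push',np.cos(p[2]),np.sin(p[2]))
E
python3 fit.py
```

```text
[0.5367 0.1901 1.8319] 104.96291838950533
[[ -0.7658  -2.2536]
 [  1.6228  -1.5434]
 [ -1.1213  -0.9838]
 [ -1.6236   1.0218]
 [ -0.2916  -0.0411]
 [ -0.678    0.0865]
 [ -1.1263  -2.1288]
 [ -2.1615  -1.018 ]
 [  0.4448  -0.5479]
 [ -0.4336  -0.2102]
 [ -0.2784  -0.4415]
 [ -1.7871  -0.256 ]
 [ -2.3665   0.6919]
 [-13.4622   7.2498]]
[[0.5868 0.0027 0.035 ]
 [0.5068 0.12   0.07  ]
 [0.5976 0.1443 0.07  ]
 [0.5651 0.0838 0.035 ]
 [0.5703 0.0645 0.035 ]] push -0.2581938474218162 0.9660931306833311
```

send_rows(commands=[8.5, 14, -1, 8.2, 0, 8.5, 14, -1, 8.2, 0, 8.5, 14, -1, 8.2, 0, 8.5, 14, -1, 8.2, 0, 8.5, 14, -1, 8.2, 0, 8.5, 14, -1, 8.2, 0, 8.5, 14, -1, 8.2, 0, 8.5, 14, -1, 8.2, 0, 8.5, 14, -1, 8.2, 0, 8.5, 14, -1, 8.2, 0, 8.5, 14, -1, 8.2, 0, 8.5, 14, -1, 8.2, 0], newtons=20)

```text
clock: 2.5
tool_pos: [0.595, -0.0349, 0.1869]
eef_rot: [[-0.264, 0.965, 0.0], [0.965, 0.264, 0.002], [0.001, 0.001, -1.0]]
ft_force: [-1.0, 0.1, -0.3]
finger_gap: 0.002
```

Run:
```python
from bench import *
from fit import *
o=get_obs();s=snapshot('wrist');m=s['mount'];R=np.array(o['eef_rot']);t=np.array(o['tool_pos'])
T=np.eye(4);T[:3,:3]=R;T[:3,3]=t;T=T@np.array(m);np.savez('wrist.npz',K=s['K'],T=T)
p=np.load('p.npy');im=s['color'].copy()
L=np.array([[-194,46,56],[-194,-46,56],[-186,46,56],[-186,-46,56],[-60,47,70],[-60,-47,70],[-100,75,62],[-100,-75,62],[-129,0,39]],float)
for q in proj('wrist',W(p,L)): cv2.circle(im,(int(round(q[0])),int(round(q[1]))),2,(0,0,255),-1)
cv2.imwrite('pics/w1.png',cv2.resize(im,(768,576)));print(o['tool_pos'])
```

```text
[ 0.595  -0.0349  0.1869]
```

View pics/w1.png

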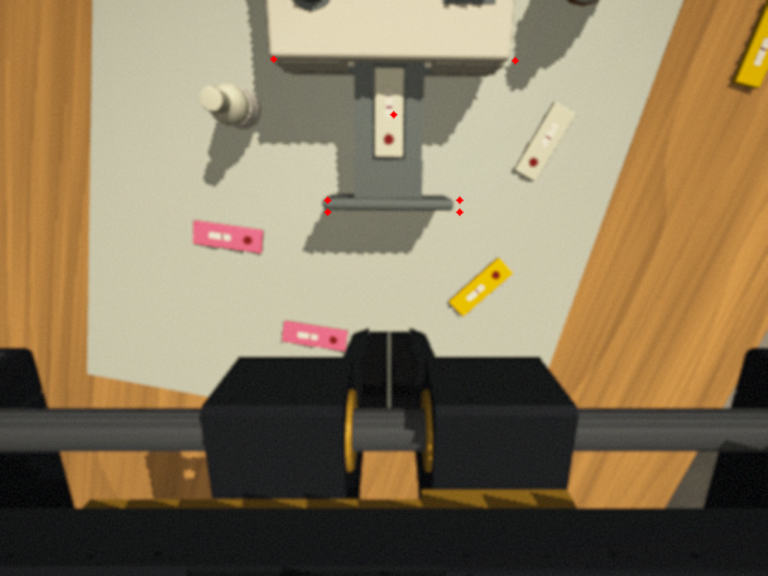

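send_rows(commands=[0, 0, -1.2, 0, 0, 0, 0, -2.4, 0, 0, 0, 0, -3.5, 0, 0, 0, 0, -3.5, 0, 0, -0.06, 0.24, -3.5, 0, 0, -0.12, 0.48, -3.5, 0, 0, -0.16, 0.6, -3.5, 0, 0, -0.19, 0.72, -3.5, 0, 0, -0.22, 0.84, -3.5, 0, 0, -0.25, 0.96, -3.5, 0, 0])

```text
clock: 3.8
tool_pos: [0.5841, 0.0004, 0.047]
eef_rot: [[-0.259, 0.966, -0.0], [0.966, 0.259, -0.0], [-0.0, -0.0, -1.0]]
ft_force: [-0.0, -0.5, -0.4]
finger_gap: 0.004
```

send_rows(commands=[-0.026, 0.1, 0, 0, 0, -0.05, 0.2, 0, 0, 0, -0.08, 0.3, 0, 0, 0, -0.1, 0.4, 0, 0, 0, -0.13, 0.5, 0, 0, 0, -0.13, 0.5, 0, 0, 0])

```text
clock: 4.55
tool_pos: [0.5789, 0.0207, 0.0471]
eef_rot: [[-0.26, 0.966, 0.0], [0.966, 0.26, 0.0], [0.0, 0.0, -1.0]]
ft_force: [0.0, -1.0, 0.7]
finger_gap: 0.002
```

Run:
```python
from bench import *
import cv2,numpy as np
o=get_obs();print(o['ft_force'],o['wrist_torque'],o['tool_pos'])
a=snapshot('scene')['color'][120:290,110:310];b=snapshot('wrist')['color']
cv2.imwrite('pics/c1.png',np.hstack([cv2.resize(a,(400,340),interpolation=2),cv2.resize(b,(400,340))]))
```

```text
[ 0.0055977  -0.98157284  0.67689942] [-0.03997962 -0.11849611  0.04163054] [0.57892358 0.02072838 0.04707211]
```

View pics/c1.png

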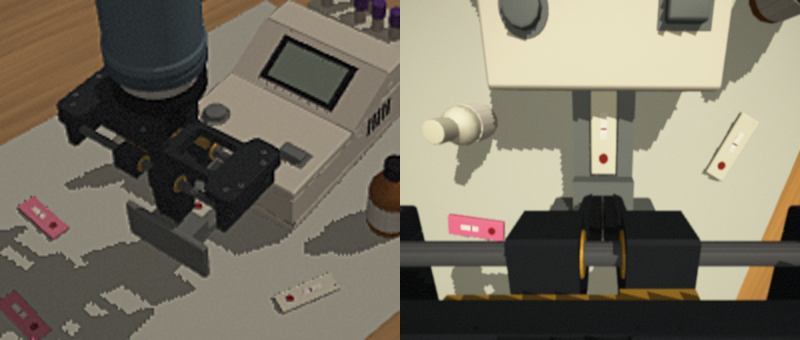

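Run:
```python
from bench import *
from fit import *
o=get_obs();R=np.array(o['eef_rot']);t=np.array(o['tool_pos']);p=np.load('p.npy')
s=snapshot('wrist');T=np.eye(4);T[:3,:3]=R;T[:3,3]=t;T=T@np.array(s['mount']);np.savez('wrist.npz',K=s['K'],T=T)
print(T)
P=np.array([t,t-[0,0,.019],t+[0,0,.045]])
out=[]
for n,(r0,r1,c0,c1) in {'scene':(120,290,110,310),'top':(130,300,200,400)}.items():
    im=snapshot(n)['color'].copy();im=cv2.resize(im,None,fx=4,fy=4,interpolation=2)
    for q in proj(n,P): cv2.circle(im,tuple(int(4*v+2) for v in q),4,(0,255,0),-1)
    for q in proj(n,W(p,[[-194,46,56],[-194,-46,56],[-194,0,56],[-194,-46,14]])): cv2.circle(im,tuple(int(4*v+2) for v in q),4,(0,0,255),-1)
    out.append(im[4*r0:4*r1,4*c0:4*c1])
im=np.hstack(out);cv2.imwrite('pics/c2.png',cv2.resize(im,(800,340)))
```

```text
[[ 0.9659  0.2485  0.0731  0.5588]
 [ 0.259  -0.9263 -0.2735  0.091 ]
 [-0.0003  0.2831 -0.9591  0.2041]
 [ 0.      0.      0.      1.    ]]
```

View pics/c2.png

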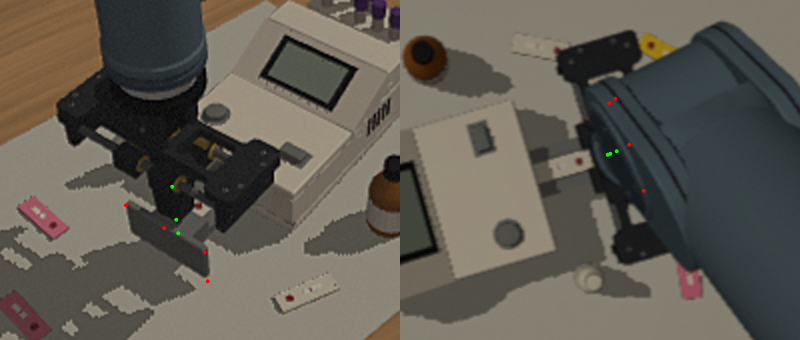

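send_rows(commands=[0, 0, 0.5, 0, 0, 0, 0, 1, 0, 0, 0, 0, 2, 0, 0, 0.2, -0.8, 2, 0, 0, 0.4, -1.6, 2, 0, 0, 0.54, -2, 2, 0, 0, 0.54, -2, 2, 0, 0, 0.54, -2, 1, 0, 0, 0.54, -2, 0, 0, 0, 0.54, -2, 0, 0, 0, 0.54, -2, 0, 0, 0])

```text
clock: 6.18
tool_pos: [0.6015, -0.0585, 0.0484]
eef_rot: [[-0.26, 0.965, 0.002], [0.965, 0.26, 0.001], [0.0, 0.002, -1.0]]
ft_force: [0.8, -0.2, 0.3]
finger_gap: 0.006
```

Run:
```python
from bench import *
from fit import *
o=get_obs();print(o['ft_force'],o['tool_pos'],o['clock'],o['joint_pos']);t=np.array(o['tool_pos'])
P=np.array([t,t-[0,0,.019]]);p=np.load('p.npy')
print('reader x',(t[0]-p[0])*np.cos(p[2])+(t[1]-p[1])*np.sin(p[2]))
im=cv2.resize(snapshot('scene')['color'],None,fx=4,fy=4,interpolation=2)
for q in proj('scene',P): cv2.circle(im,tuple(int(4*v+2) for v in q),3,(0,255,0),-1)
cv2.imwrite('pics/c3.png',im[4*150:4*300,4*110:4*300])
```

```text
[ 0.8234 -0.1505  0.3078] [ 0.6015 -0.0585  0.0484] 6.175 [ 0.3     0.7299 -0.3854  1.7524  0.383   0.7326 -0.0207]
reader x -0.25684198332616975
```

View pics/c3.png

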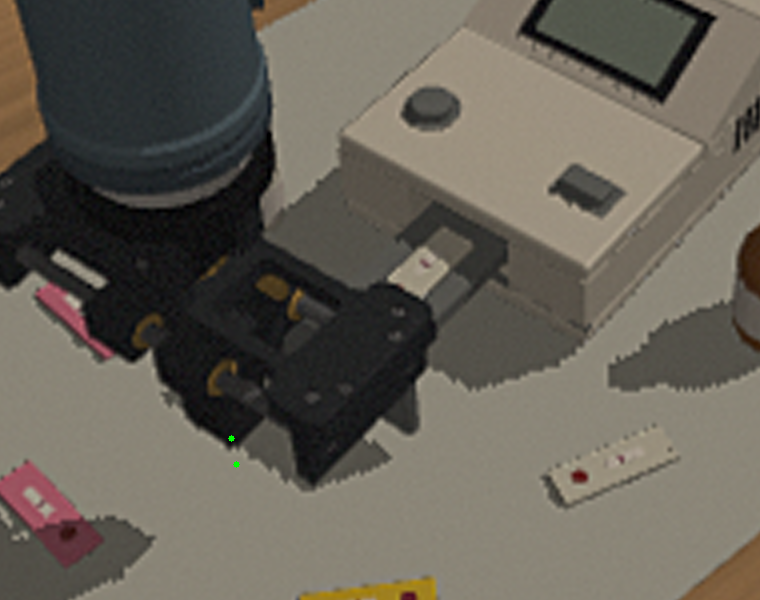

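Run:
```python
from bench import *
import numpy as np,cv2
np.set_printoptions(precision=4,suppress=True)
s=snapshot('wrist');m=np.array(s['mount']);print(m);K=np.array(s['K'])
im=cv2.resize(s['color'],(768,576))
for z,c in((0,(0,255,0)),(.019,(0,0,255))):
  for x in(-.009,0,.009):
    q=K@(np.linalg.inv(m)@[x,0,z,1])[:3];q=q[:2]/q[2];print(x,z,q*1.5)
    cv2.circle(im,tuple(int(1.5*v) for v in q),2,c,-1)
cv2.imwrite('pics/w2.png',im)
```

```text
[[-0.0002 -0.9591 -0.283   0.0737]
 [ 1.     -0.0001 -0.0003 -0.0011]
 [ 0.0003 -0.283   0.9591 -0.1571]
 [ 0.      0.      0.      1.    ]]
-0.009 0 [391.2404 361.2123]
0 0 [391.2782 341.7992]
0.009 0 [391.3172 321.8009]
-0.009 0.019 [390.9865 341.9654]
0 0.019 [391.0173 324.1586]
0.009 0.019 [391.049  305.8673]
```

View pics/w2.png

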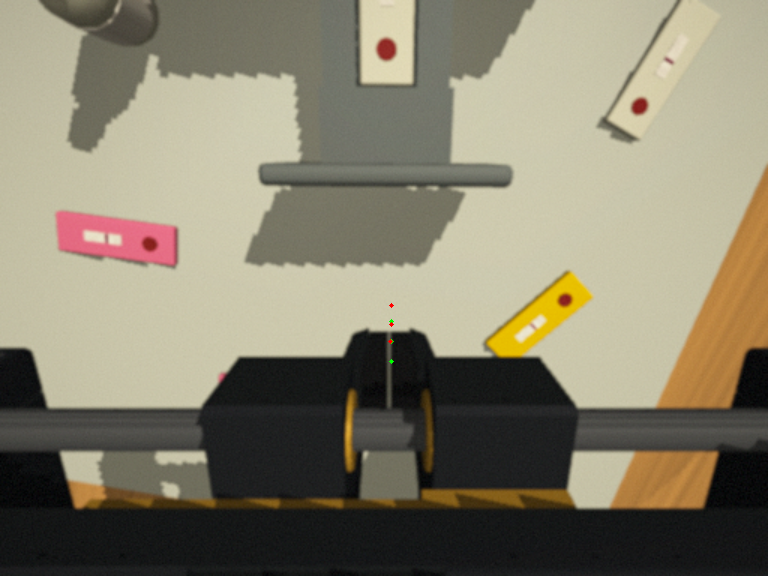

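send_rows(commands=[0, 0, -0.2, 0, 0, 0, 0, -0.4, 0, 0, 0, 0, -0.5, 0, 0, 0, 0, -0.55, 0, 0])

```text
clock: 6.78
tool_pos: [0.6004, -0.0598, 0.0245]
eef_rot: [[-0.259, 0.966, -0.001], [0.966, 0.259, 0.0], [0.0, -0.001, -1.0]]
ft_force: [1.3, 0.7, 0.7]
finger_gap: 0.011
```

Run:
```python
from bench import *
from fit import *
o=get_obs();t=np.array(o['tool_pos']);print(o['ft_force'],t)
s=snapshot('scene');im=cv2.resize(s['color'],None,fx=5,fy=5,interpolation=2)
for h in(.025,0,-.019):
  for q in proj('scene',np.array([t+[0,0,h]])): cv2.circle(im,tuple(int(5*v+2) for v in q),3,(0,255,0),-1)
cv2.imwrite('pics/c4.png',im[5*190:5*290,5*110:5*250])
```

```text
[1.2846 0.7061 0.6922] [ 0.6004 -0.0598  0.0245]
```

View pics/c4.png

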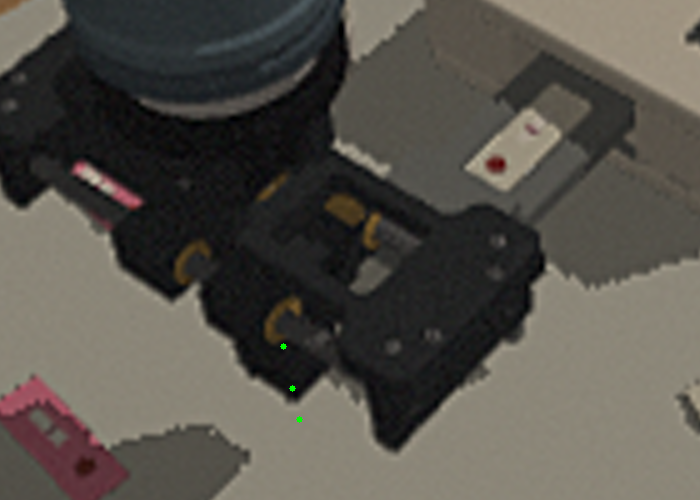

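send_rows(commands=[0, 0, 0.14, 0, 0, -0.1, 0.4, 0.14, 0, 0, -0.2, 0.8, 0.14, 0, 0, -0.26, 1, 0.14, 0, 0, -0.3, 1.15, 0.14, 0, 0, -0.34, 1.3, 0.14, 0, 0, -0.38, 1.45, 0.14, 0, 0, -0.42, 1.6, 0.14, 0, 0, -0.42, 1.6, 0.14, 0, 0])

```text
clock: 7.95
tool_pos: [0.5839, 0.0036, 0.0306]
eef_rot: [[-0.259, 0.966, 0.0], [0.966, 0.259, -0.001], [-0.001, 0.0, -1.0]]
ft_force: [0.7, -2.8, -0.5]
finger_gap: 0.006
```

Run:
```python
from bench import *
import cv2,numpy as np
a=snapshot('scene')['color'][150:270,120:270];b=snapshot('wrist')['color'][:230]
cv2.imwrite('pics/c5.png',np.hstack([cv2.resize(a,(400,320),interpolation=2),cv2.resize(b,(400,320))]))
```

```text
(no output)
```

View pics/c5.png

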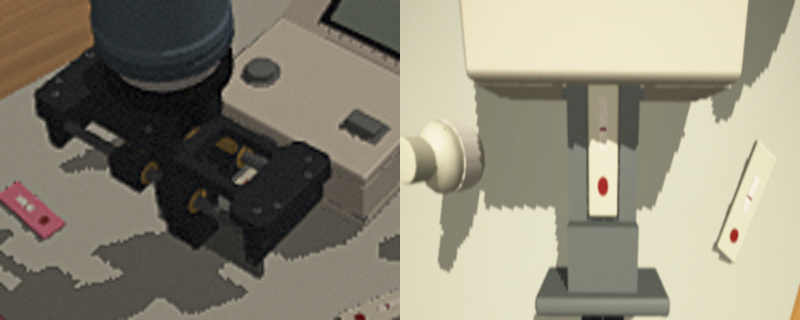

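send_rows(commands=[-0.03, 0.12, 0, 0, 0, -0.065, 0.24, 0, 0, 0, -0.097, 0.36, 0, 0, 0, -0.13, 0.48, 0, 0, 0, -0.16, 0.6, 0, 0, 0, -0.19, 0.72, 0, 0, 0, -0.225, 0.84, 0, 0, 0, -0.26, 0.96, 0, 0, 0, -0.29, 1.08, 0, 0, 0, -0.32, 1.2, 0, 0, 0, -0.34, 1.28, 0, 0, 0, -0.36, 1.36, 0, 0, 0])

```text
clock: 9.55
tool_pos: [0.57, 0.0566, 0.0306]
eef_rot: [[-0.257, 0.966, 0.001], [0.966, 0.257, -0.002], [-0.002, 0.0, -1.0]]
ft_force: [2.2, -7.2, -0.1]
finger_gap: 0.005
```

send_rows(commands=[-0.013, 0.05, 0, 0, 0, -0.026, 0.1, 0, 0, 0, -0.039, 0.15, 0, 0, 0, -0.052, 0.2, 0, 0, 0, -0.065, 0.25, 0, 0, 0, -0.078, 0.3, 0, 0, 0])

```text
clock: 10.3
tool_pos: [0.567, 0.0683, 0.0306]
eef_rot: [[-0.257, 0.966, 0.001], [0.966, 0.257, -0.002], [-0.002, 0.0, -1.0]]
ft_force: [2.9, -7.9, -0.4]
finger_gap: 0.002
```

send_rows(commands=[-0.008, 0.03, 0, 0, 0, -0.016, 0.06, 0, 0, 0, -0.024, 0.09, 0, 0, 0, -0.032, 0.12, 0, 0, 0])

```text
clock: 10.8
tool_pos: [0.5657, 0.0731, 0.0307]
eef_rot: [[-0.257, 0.966, 0.001], [0.966, 0.257, -0.002], [-0.002, 0.0, -1.0]]
ft_force: [3.0, -6.9, -0.9]
finger_gap: 0.005
```

send_rows(commands=[-0.008, 0.03, 0, 0, 0, -0.016, 0.06, 0, 0, 0, -0.024, 0.09, 0, 0, 0])

```text
clock: 11.18
tool_pos: [0.5656, 0.0732, 0.0307]
eef_rot: [[-0.255, 0.967, 0.001], [0.967, 0.255, -0.006], [-0.006, -0.0, -1.0]]
ft_force: [5.4, -16.4, -0.3]
finger_gap: 0.006
```

send_rows(commands=[0.05, -0.2, 0, 0, 0, 0.1, -0.4, 0, 0, 0, 0.16, -0.6, 0, 0, 0, 0.21, -0.8, 0, 0, 0, 0.26, -1, 0, 0, 0, 0.32, -1.2, 0, 0, 0, 0.37, -1.4, 0, 0, 0, 0.37, -1.4, 0, 0, 0])

```text
clock: 12.18
tool_pos: [0.579, 0.0221, 0.0305]
eef_rot: [[-0.258, 0.966, -0.0], [0.966, 0.258, -0.0], [-0.0, -0.0, -1.0]]
ft_force: [-0.2, -0.7, -0.2]
finger_gap: 0.004
```

Run:
```python
from bench import *
from fit import *
o=get_obs();R=np.array(o['eef_rot']);t=np.array(o['tool_pos']);s=snapshot('wrist')
T=np.eye(4);T[:3,:3]=R;T[:3,3]=t;T=T@np.array(s['mount']);np.savez('wrist.npz',K=s['K'],T=T);p=np.load('p.npy')
print(t,o['ft_force'],p);im=cv2.resize(s['color'],(768,576))
for q in proj('wrist',W(p,[[-130,46,56],[-130,-46,56],[-100,75,62],[-100,-75,62],[-60,47,70]])):cv2.circle(im,tuple(int(1.5*v) for v in q),3,(0,0,255),-1)
cv2.imwrite('pics/w3.png',im)
```

```text
[0.579  0.0221 0.0305] [-0.198  -0.6846 -0.1795] [0.5367 0.1901 1.8319]
```

View pics/w3.png

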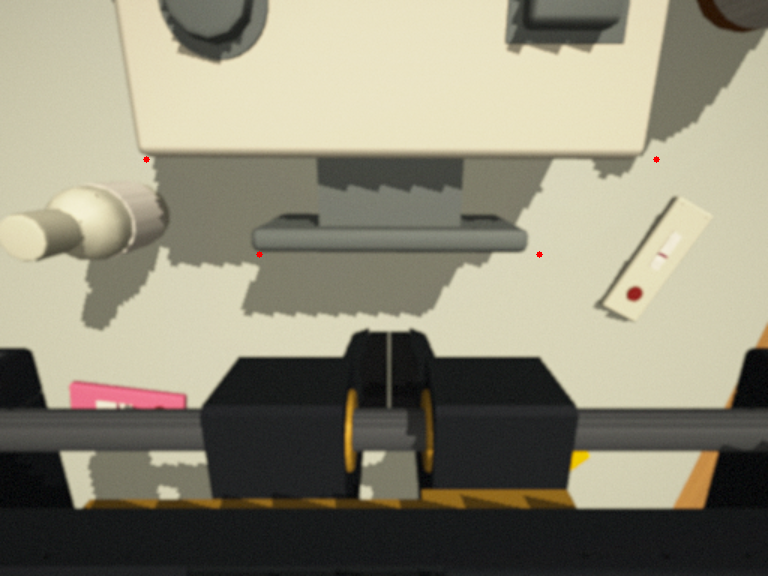

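send_rows(commands=[0, 0, 1.2, 0, 0, 0, 0, 2.5, 0, 0, 0, 0, 2.5, 0, 0, -0.9, 1.2, 2.5, 0, 0, -1.85, 2.45, 2.5, 0, 0, -1.85, 2.45, 2.5, 0, 0, -1.85, 2.45, 2.1, 0, 0, -1.85, 2.45, 1.7, 0, 0, -1.85, 2.45, 1.65, 0, 0, -1.85, 2.45, 1.65, 0, 0])

```text
clock: 13.48
tool_pos: [0.5049, 0.1204, 0.0961]
eef_rot: [[-0.258, 0.966, -0.001], [0.966, 0.258, -0.0], [0.0, -0.001, -1.0]]
ft_force: [0.2, 0.4, 0.7]
finger_gap: 0.005
```

Run:
```python
from bench import *
from fit import *
o=get_obs();t=np.array(o['tool_pos']);print(t,o['ft_force'])
im=cv2.resize(snapshot('scene')['color'],None,fx=5,fy=5,interpolation=2)
for q in proj('scene',np.array([t,t-[0,0,.019]])): cv2.circle(im,tuple(int(5*v+2) for v in q),3,(0,255,0),-1)
cv2.imwrite('pics/c6.png',im[5*120:5*240,5*140:5*290])
```

```text
[0.5049 0.1204 0.0961] [0.1718 0.4245 0.7175]
```

View pics/c6.png

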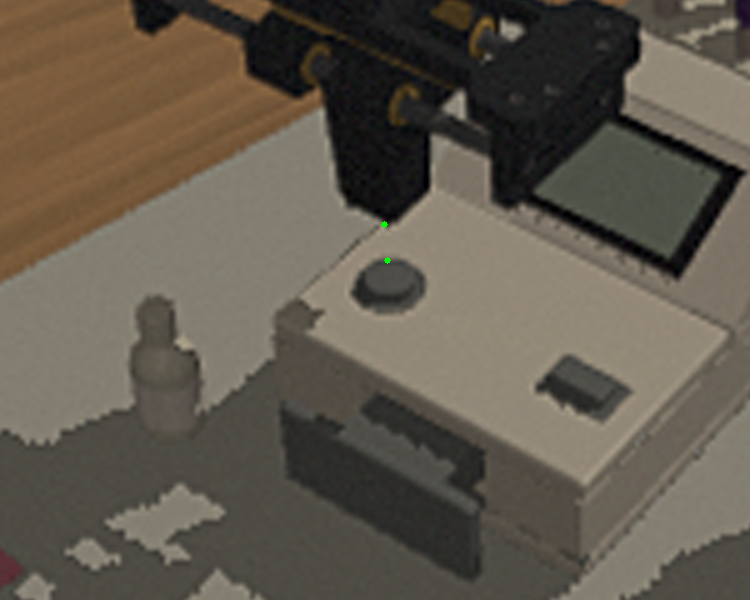

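send_rows(commands=[0, 0, -0.3, 0, 0, 0, 0, -0.5, 0, 0, 0, 0, -0.55, 0, 0, 0, 0, -0.6, 0, 0, 0, 0, -0.6, 0, 0])

```text
clock: 14.15
tool_pos: [0.5049, 0.121, 0.0726]
eef_rot: [[-0.259, 0.966, 0.0], [0.966, 0.259, 0.0], [0.0, 0.0, -1.0]]
ft_force: [-0.8, -0.3, -0.7]
finger_gap: 0.005
```

send_rows(commands=[0, 0, -0.04, 0, 0, 0, 0, -0.08, 0, 0, 0, 0, -0.12, 0, 0])

```text
clock: 14.52
tool_pos: [0.5049, 0.121, 0.0678]
eef_rot: [[-0.259, 0.966, 0.0], [0.966, 0.259, -0.0], [-0.0, 0.0, -1.0]]
ft_force: [-0.0, -0.2, -0.1]
finger_gap: 0.007
```

send_rows(commands=[0, 0, -0.04, 0, 0, 0, 0, -0.08, 0, 0])

```text
clock: 14.78
tool_pos: [0.5048, 0.121, 0.0645]
eef_rot: [[-0.259, 0.966, 0.0], [0.966, 0.259, -0.0], [-0.0, -0.0, -1.0]]
ft_force: [0.2, -0.6, 0.7]
finger_gap: 0.001
```

send_rows(commands=[0, 0, -0.04, 0, 0, 0, 0, -0.08, 0, 0])

```text
clock: 15.02
tool_pos: [0.5049, 0.1209, 0.0613]
eef_rot: [[-0.259, 0.966, 0.0], [0.966, 0.259, -0.0], [-0.0, 0.0, -1.0]]
ft_force: [-0.4, 0.3, 0.2]
finger_gap: 0.005
```

send_rows(commands=[0, 0, -0.03, 0, 0, 0, 0, -0.05, 0, 0])

```text
clock: 15.28
tool_pos: [0.5048, 0.121, 0.0593]
eef_rot: [[-0.259, 0.966, 0.0], [0.966, 0.259, -0.0], [-0.0, 0.0, -1.0]]
ft_force: [-0.1, -0.1, 0.4]
finger_gap: 0.005
```

send_rows(commands=[0, 0, -0.03, 0, 0, 0, 0, -0.05, 0, 0])

```text
clock: 15.52
tool_pos: [0.5049, 0.121, 0.0575]
eef_rot: [[-0.259, 0.966, 0.0], [0.966, 0.259, -0.0], [-0.0, 0.0, -1.0]]
ft_force: [-0.9, 0.3, 2.7]
finger_gap: 0.006
```

send_rows(commands=[0, 0, -0.02, 0, 0, 0, 0, -0.04, 0, 0])

```text
clock: 15.78
tool_pos: [0.5049, 0.121, 0.0559]
eef_rot: [[-0.259, 0.966, 0.0], [0.966, 0.259, -0.0], [-0.0, 0.0, -1.0]]
ft_force: [-0.2, -0.3, 3.0]
finger_gap: 0.002
```

send_rows(commands=[0, 0, -0.03, 0, 0, 0, 0, -0.05, 0, 0, 0, 0, -0.05, 0, 0])

```text
clock: 16.15
tool_pos: [0.5049, 0.121, 0.0546]
eef_rot: [[-0.259, 0.966, 0.0], [0.966, 0.259, -0.001], [-0.001, 0.0, -1.0]]
ft_force: [-4.6, -1.5, 12.9]
finger_gap: 0.004
```

send_rows(commands=[0, 0, 0.1, 0, 0, 0, 0, 0.3, 0, 0, 0, 0, 1, 0, 0, 0, 0, 2, 0, 0, 0, 0, 3, 0, 0, 0.8, -1.5, 3.5, 0, 0, 1.8, -3.5, 3.5, 0, 0, 2.4, -5, 3.5, 0, 0, 2.4, -6, 3.5, 0, 0, 2.4, -6, 3.5, 0, 0, 2.4, -6, 3.5, 0, 0])

```text
clock: 17.52
tool_pos: [0.6006, -0.1194, 0.1936]
eef_rot: [[-0.258, 0.966, -0.0], [0.966, 0.258, 0.0], [0.001, -0.0, -1.0]]
ft_force: [-0.2, -0.0, 0.2]
finger_gap: 0.004
```

Run:
```python
from bench import *
import cv2,numpy as np
o=get_obs();print(o['tool_pos'],o['ft_force'],o['clock'])
a=snapshot('scene')['color'][80:300,100:330];b=snapshot('top')['color'][70:330,70:400]
cv2.imwrite('pics/c7.png',np.hstack([cv2.resize(a,(400,383),interpolation=2),cv2.resize(b,(400,383),interpolation=2)]))
```

```text
[ 0.60056914 -0.11938872  0.19359521] [-0.22581493 -0.04828793  0.21481119] 17.525
```

View pics/c7.png

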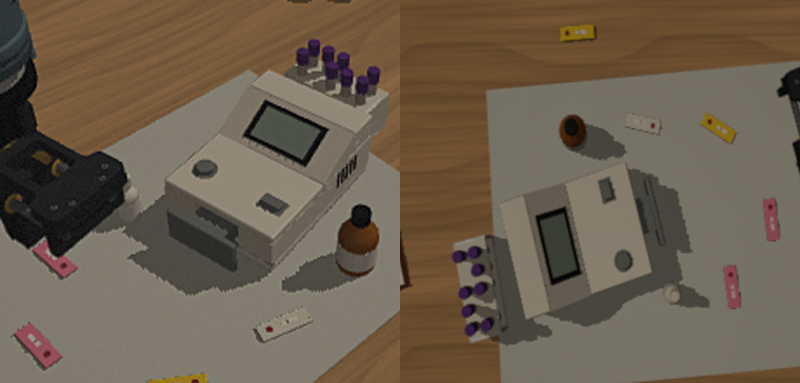

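```bash
python3 -c "
from bench import *
print(job_done())"
```

```text
the job is handed in; nothing more can be done
None
```

I pushed the tray in to its stop and let it spring back to latch. I then pressed the start key, backed the arm away and handed the job in at about 17.5 s. No display or readout confirmed that the reader started.

- **Tray:** I pushed it slowly. At the stop the tool stopped moving and the force rose to about 17 N. After I let go, the wrist picture showed the front plate resting about 30 mm in front of the nose face, which is the reading position.
- **Start key:** It travelled about 4 mm and the force rose to 12.9 N, so it was fully down. There was also about 5 N of sideways force at the bottom of the press.
- **Bystanders:** In the last scene and top pictures the tray was still latched, the bottles, spare cassette and rack looked unmoved, and the arm was clear. The force reading was near zero.
- **Cassette:** It was inside the machine after latching and I could not see it. It was lying in its bed when last visible, partway through the push.

**First push missed:** The closed fingertips sit about 11 mm behind the TCP, not 19 mm ahead as the description says. On the first try they passed just over the top of the plate and hung above the tray, with about 1 N on the wrist and no visible movement of anything. I raised the arm, backed off and repeated the push about 17 mm lower.

**Reader position:** My estimate from the fixed cameras was about 3 mm off compared with the wrist view. I split the difference when aiming at the start key.

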